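# Set the stock tags on the 45 adapter bins

### The arm

A 6-joint arm with a two-finger parallel gripper is mounted at the origin on the work surface. World frame = base frame: x ahead of the robot, y to its left, z up, the work surface at z = 0. Lengths are in m, angles in rad, forces in N, time in s.
With the tool pointing down it reaches from about 0.425 to 0.95 m from the base axis. Payload 3.5 kg.
Tool frame: the origin (TCP) lies midway between the tips of the shut fingers; the grasp point (between the pads) lies 19 mm behind it; x points along the fingers, z is the direction in which the jaws open and shut, and the axes are right-handed (so a half turn about x gives the same grasp; the last joint's range is limited). The gripper opens to 85 mm and grips with 20 to 120 N. Pads are 22 mm wide; open, the fingers measure 114 mm over their backs; the gripper's body (76 mm by 85 mm) begins 54 mm behind the grasp point. The pads swing forward as they close: fully open they stand 13 mm farther back than shut.
Start: joints at [-0.15, 0.286, 1.577, -0, 1.279, -0.15], TCP at [0.675, 0, 0.208] pointing down, gripper open.
Joint ranges: [-2.77, 2.77], [-0.9, 2.22], [0.21, 2.48], [-1.53, 4.67], [0.24, 2.81], [-2.84, 2.84]. Speed limits (rad/s): [2.79, 2.79, 3.14, 3.14, 3.14, 3.14].

### API

Orientations are given as a unit quaternion [x, y, z, w].
In Python, from plant import readout, eyes, ctrl gives the robot as it stands.
- The arm moves only by the tool move_arm, never from a script. Its argument "commands" is a list of rows, each a list of 7 numbers: the turn, a rotation vector about the world's x, y, z in rad, then the shift along the world's x, y, z in mm, then the closure in counts, from 0 (fully open) to 255 (shut). A call has 1 to 12 rows; each row is the pose to reach, as a shift and turn from the pose measured when the call began; what a row does not reach only later rows make up. A row lasts 1/10 s, in which the tool goes at most 50 mm and 8.59 degrees, less where a joint would pass 70% of its speed; a pose out of reach is approached as far as the arm can. A call with a gripper value outside its range is refused whole. The fingers move at their own pace and stop on an object; "newtons" is the grip in N (left out, the last holds). Time passes only in rows, so rows that repeat a pose let the fingers close. It gives the time, the measured TCP pose, the force and the opening at its end, in the units of the state.
- readout.get_state(): the state, without advancing time (a new reading comes with each control period).
- eyes.read_camera(name): name is "scene" or "side" or "wrist"; returns a dict with "color" (420x560x3 uint8, red, green, blue), "depth" (420x560 float32, m along the optical axis (not along the pixel's ray), 0 where there is no reading), "K" (3x3 intrinsics, pixels), "eye" and "attitude" of the camera in the world. Camera axes: x right, y down, z forward; pixel columns grow to the right and rows downward; lengths in m; the calibration is good to about 2 mm. The wrist camera is an equidistant fisheye: a pixel r from the principal point sees the ray r / f radians off the axis. A picture is of the moment at which its call begins.
- ctrl.sign_off(): hands the job in, once; it reports no verdict.
The state is a dict: "time": time; "qpos": joint angles; "dq": joint speeds; "joint_efforts": joint torques, N m; "eef_pos": TCP position; "tcp_rot": TCP orientation; "contact_force": force on the tool from outside, world axes, zero at the start; "wrist_torque": the same for the moment, N m; "opening": opening from 0.0 (shut) to 1.0 (fully open).
Only numpy, scipy, OpenCV 4.12 (cv2) and the standard library are available. Lean on these libraries where they do the work, as an engineer would, in place of code of your own. Each camera call takes 0.05 s, during which the arm holds its last target.

### The job

Each of the four steel bins has a hinged tag in front of it: set them so that only the bins full of 45 adapters show the ring face up (tag tipped over towards its bin), while a bin with just a lone adapter left shows the bar face up (tag tipped away from its bin). Gently push over with the fingertips only the tags that are wrong, without pinching them, and leave the tags that are already right and the stein, record clamp, cartridge holder and lidded bin as they are.

Things in the scene. Friction and masses are not known exactly. Their poses are not given: they have to be found in the camera images.
- board: plywood board 230 (x) x 490 (y) x 10 mm lying on the surface; origin at the centre of its underside; carries the four bins side by side along its y axis, 115 mm apart; its -x long edge, with the tags, is the one nearer the robot
- tag1 (a joint): tag 1: aluminium plate 50 mm wide, 60 mm from hinge axis to free edge, 3 mm thick, 30 g, a ring on one face, a bar on the other. 0 = leaning 0.61 rad from vertical away from its bin (to the robot), bar face up; 0.61 = upright; 1.22 = leaning 0.61 rad from vertical towards its bin, ring face up. Hard stops at both ends; turns freely; once past upright it falls on to the other stop by its weight
- tag1_hinge (a point): middle of the hinge axis of tag 1, 40 mm above the work surface; its x axis points level from the tag to its own bin, y lies along the hinge; posts 10 x 5 mm at y = +31 and -31 mm rise 6 mm above the axis. At either stop the tag's free edge is 49 mm above the axis and 34 mm to one side
- bin1_in (a point): centre of the inner floor of bin 1, the bin that tag 1 belongs to: open steel box 95 x 95 mm, 50 mm tall (rim 60 mm above the work surface), wall 3 mm, 125 mm along +x from the tag's hinge axis; there are 43 mm between its wall and the tag when the tag leans towards it; fixed
- tag2 (a joint): tag 2: aluminium plate 50 mm wide, 60 mm from hinge axis to free edge, 3 mm thick, 30 g, a ring on one face, a bar on the other. 0 = leaning 0.61 rad from vertical away from its bin (to the robot), bar face up; 0.61 = upright; 1.22 = leaning 0.61 rad from vertical towards its bin, ring face up. Hard stops at both ends; turns freely; once past upright it falls on to the other stop by its weight
- tag2_hinge (a point): middle of the hinge axis of tag 2, 40 mm above the work surface; its x axis points level from the tag to its own bin, y lies along the hinge; posts 10 x 5 mm at y = +31 and -31 mm rise 6 mm above the axis. At either stop the tag's free edge is 49 mm above the axis and 34 mm to one side
- bin2_in (a point): centre of the inner floor of bin 2, the bin that tag 2 belongs to: open steel box 95 x 95 mm, 50 mm tall (rim 60 mm above the work surface), wall 3 mm, 125 mm along +x from the tag's hinge axis; there are 43 mm between its wall and the tag when the tag leans towards it; fixed
- tag3 (a joint): tag 3: aluminium plate 50 mm wide, 60 mm from hinge axis to free edge, 3 mm thick, 30 g, a ring on one face, a bar on the other. 0 = leaning 0.61 rad from vertical away from its bin (to the robot), bar face up; 0.61 = upright; 1.22 = leaning 0.61 rad from vertical towards its bin, ring face up. Hard stops at both ends; turns freely; once past upright it falls on to the other stop by its weight
- tag3_hinge (a point): middle of the hinge axis of tag 3, 40 mm above the work surface; its x axis points level from the tag to its own bin, y lies along the hinge; posts 10 x 5 mm at y = +31 and -31 mm rise 6 mm above the axis. At either stop the tag's free edge is 49 mm above the axis and 34 mm to one side
- bin3_in (a point): centre of the inner floor of bin 3, the bin that tag 3 belongs to: open steel box 95 x 95 mm, 50 mm tall (rim 60 mm above the work surface), wall 3 mm, 125 mm along +x from the tag's hinge axis; there are 43 mm between its wall and the tag when the tag leans towards it; fixed
- tag4 (a joint): tag 4: aluminium plate 50 mm wide, 60 mm from hinge axis to free edge, 3 mm thick, 30 g, a ring on one face, a bar on the other. 0 = leaning 0.61 rad from vertical away from its bin (to the robot), bar face up; 0.61 = upright; 1.22 = leaning 0.61 rad from vertical towards its bin, ring face up. Hard stops at both ends; turns freely; once past upright it falls on to the other stop by its weight
- tag4_hinge (a point): middle of the hinge axis of tag 4, 40 mm above the work surface; its x axis points level from the tag to its own bin, y lies along the hinge; posts 10 x 5 mm at y = +31 and -31 mm rise 6 mm above the axis. At either stop the tag's free edge is 49 mm above the axis and 34 mm to one side
- bin4_in (a point): centre of the inner floor of bin 4, the bin that tag 4 belongs to: open steel box 95 x 95 mm, 50 mm tall (rim 60 mm above the work surface), wall 3 mm, 125 mm along +x from the tag's hinge axis; there are 43 mm between its wall and the tag when the tag leans towards it; fixed
- heap_p: four stacks of 45 adapters (green plastic discs 38 mm across) about 40 mm tall that fill one bin: the bin whose centre it lies at is full; origin at the centre of its underside; fixed
- single_p: one lone 45 adapter, 38 mm across and 5.5 mm thick, on the floor of an otherwise empty bin: that bin is not full; origin at the bin's centre; fixed
- heap_q: four stacks of 45 adapters (green plastic discs 38 mm across) about 40 mm tall that fill one bin: the bin whose centre it lies at is full; origin at the centre of its underside; fixed
- single_q: one lone 45 adapter, 38 mm across and 5.5 mm thick, on the floor of an otherwise empty bin: that bin is not full; origin at the bin's centre; fixed
- stein: loose glass beer stein, 84 mm across, 130 mm tall, handle reaching 72 mm along its +y; origin at the centre of its foot; leave alone
- clamp: loose chrome record clamp, 76 mm across, 40 mm tall; origin at the centre of its underside; leave alone
- holder: loose silicone cartridge holder, 50 x 90 mm, 35 mm tall; origin at the centre of its underside; leave alone
- lidbin: loose small steel bin with a shut spring lid, 116 x 116 mm, 112 mm tall; origin at the centre of its underside; leave alone

How it is judged:
At the end, for the whole second after the job is handed in: The tags of both full bins rest tipped towards their bins (joint above 1.1 rad of 1.22) and the tags of both bins with a lone adapter rest tipped away from theirs (joint below 0.12 rad) (((horizontal distance between heap_p and bin1_in below 0.03 m and value of joint tag1 above 1.1 rad and value of joint tag2 below 0.12 rad) or (horizontal distance between heap_p and bin2_in below 0.03 m and value of joint tag2 above 1.1 rad and value of joint tag1 below 0.12 rad)) and ((horizontal distance between heap_q and bin3_in below 0.03 m and value of joint tag3 above 1.1 rad and value of joint tag4 below 0.12 rad) or (horizontal distance between heap_q and bin4_in below 0.03 m and value of joint tag4 above 1.1 rad and value of joint tag3 below 0.12 rad))); the robot touches nothing.
It fails at once if a bystander (stein, clamp, holder or lidded bin) is moved more than 15 mm or lifted (distance of any of stein, clamp, holder, lidbin from where it was at the start of the episode above 0.015 m).
It fails at once if a tag is pushed or squeezed with more than 15 N (contact force between the fingers and tag1 above 15 N or contact force between the fingers and tag2 above 15 N or contact force between the fingers and tag3 above 15 N or contact force between the fingers and tag4 above 15 N).
It fails at once if a tag that was already right is tipped over past upright ((horizontal distance between heap_p and bin1_in below 0.03 m and value of joint tag2 above 0.61 rad) or (horizontal distance between heap_p and bin2_in below 0.03 m and value of joint tag1 above 0.61 rad) or (horizontal distance between heap_q and bin3_in below 0.03 m and value of joint tag3 below 0.61 rad) or (horizontal distance between heap_q and bin4_in below 0.03 m and value of joint tag4 below 0.61 rad)).
It also fails if it takes over 38 s, if anything falls off the work surface, if the arm or the gripper's body presses on something with over 40 N, if the wrist force passes 120 N, or if a joint passes its speed limit or range.

## Working session

There is one attempt and no reset: what is moved stays moved. The work goes in short steps, Python scripts to look and compute and a tool call to move; the robot and the scene stay as the last step left them, time stands still between calls to the robot, and variables do not carry over. Pictures are saved under pics/ and viewed, and the job is handed in when it is done.

Besides the shell and the picture viewer there is one more tool, called after "Emit:" as name(argument=value, ...) on one line, values as JSON. move_arm: Moves the arm, as the interface text tells. Its arguments: {"type":"object","properties":{"commands":{"type":"array"},"newtons":{"type":"number"}},"required":["commands"]}

```bash
mkdir -p pics; cat > h.py <<'E'
import numpy as np, cv2
from plant import readout, eyes, ctrl
from scipy.spatial.transform import Rotation as R
def grab(n):
    c=eyes.read_camera(n); np.savez(f'pics/{n}.npz',**{k:np.asarray(v) for k,v in c.items()}); return c
E
python3 - <<'E'
from h import *
for n in ['scene','side']:
    c=grab(n); cv2.imwrite(f'pics/{n}0.png',cv2.cvtColor(c['color'],cv2.COLOR_RGB2BGR)); print(n,c['K'],c['eye'],c['attitude'])
print(readout.get_state())
E
```

```text
scene [[522.99847858   0.         272.98881454]
 [  0.         522.99847858 210.71361238]
 [  0.           0.           1.        ]] [1.16359958 0.32894962 1.11288149] [ 0.48243677  0.82521873 -0.2491063  -0.15561124]
side [[386.05541678   0.         281.22249702]
 [  0.         386.05541678 205.17063312]
 [  0.           0.           1.        ]] [ 0.28179341 -0.83486714  0.74936925] [ 0.89353482 -0.13947314  0.05992501 -0.42255387]
{'time': 0.1, 'qpos': array([-1.50014209e-01,  2.87120973e-01,  1.57805698e+00,  1.03279650e-06,
        1.27861962e+00, -1.49971193e-01]), 'dq': array([ 0.00057281, -0.00122893, -0.00249396,  0.00048276, -0.00108393,
       -0.00028684]), 'joint_efforts': array([ 1.14915063e-03, -4.07295120e+01, -2.93698221e+01, -1.06323112e-04,
        3.42678482e-03, -4.41654265e-06]), 'eef_pos': array([6.74338931e-01, 1.20194919e-04, 2.06442018e-01]), 'tcp_rot': array([1.32149433e-04, 7.07877102e-01, 1.01521324e-04, 7.06335600e-01]), 'contact_force': array([ 0.23330991,  0.13211297, -0.34154667]), 'wrist_torque': array([0.04326514, 0.0049282 , 0.05763312]), 'opening': 1.002942758300636}
```

View pics/scene0.png

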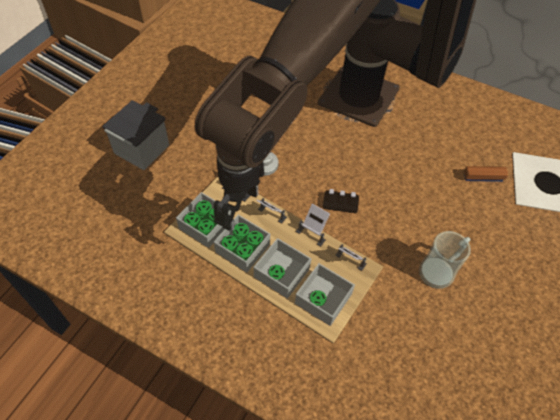

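View pics/side0.png

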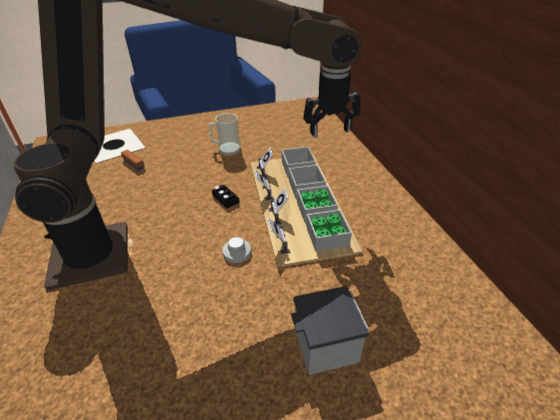

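```bash
python3 - <<'E'
import cv2
a=cv2.imread('pics/scene0.png')[160:340,150:400]; b=cv2.imread('pics/side0.png')[130:280,220:370]
cv2.imwrite('pics/za.png',cv2.resize(a,None,fx=3.2,fy=3.2,interpolation=cv2.INTER_CUBIC)); cv2.imwrite('pics/zb.png',cv2.resize(b,None,fx=4,fy=4,interpolation=cv2.INTER_CUBIC))
E
```

```text
(no output)
```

View pics/za.png

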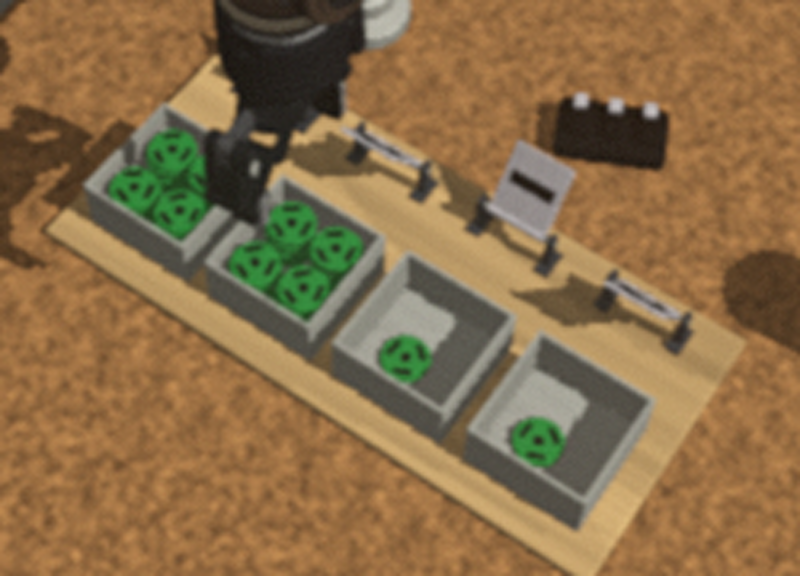

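View pics/zb.png

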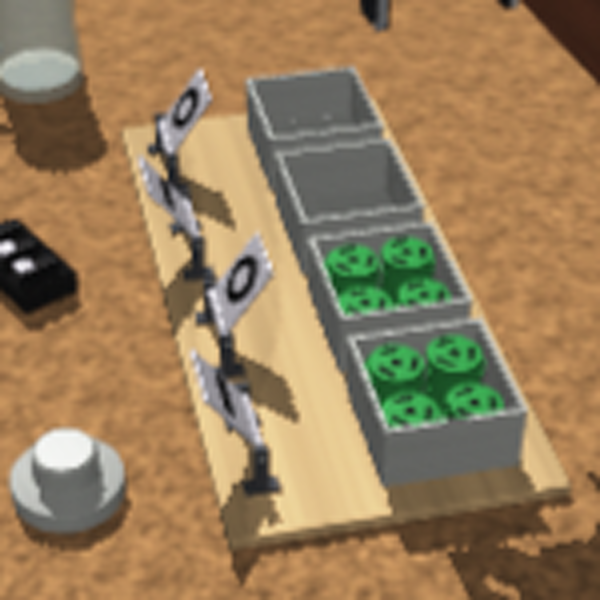

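```bash
cat >> h.py <<'E'
def cloud(c):
    K=c['K'];d=c['depth'];v,u=np.indices(d.shape)
    P=np.stack([(u-K[0,2])/K[0,0]*d,(v-K[1,2])/K[1,1]*d,d],-1)
    W=P@R.from_quat(c['attitude']).as_matrix().T+c['eye']; W[d==0]=np.nan
    return W
def load(n): return dict(np.load(f'pics/{n}.npz'))
E
python3 - <<'E'
from h import *
for n in ['scene','side']:
    c=load(n);W=cloud(c);z=W[...,2]
    print(n, np.nanmedian(z[np.abs(z)<.02]))
    hsv=cv2.cvtColor(c['color'],cv2.COLOR_RGB2HSV)
    m=((z>.006)&(z<.014)&(W[...,0]>.3)&(W[...,0]<1.0)&(abs(W[...,1])<.5)).astype(np.uint8)
    m=cv2.morphologyEx(m,cv2.MORPH_OPEN,np.ones((3,3)))
    m=cv2.morphologyEx(m,cv2.MORPH_CLOSE,np.ones((5,5)))
    k,l,s,ce=cv2.connectedComponentsWithStats(m); 
    for i in np.argsort(-s[1:,4])[:4]+1: print(s[i],ce[i])
    i=np.argmax(s[1:,4])+1
    pts=W[(l==i)][:,:2].astype(np.float32); r=cv2.minAreaRect(pts); print(r, cv2.boxPoints(r))
    # tall things
    for lo,hi,name in [(.055,.065,'rim'),(.07,.1,'tagtop')]:
        m=((z>lo)&(z<hi)&(W[...,0]>.3)&(W[...,0]<1.0)&(abs(W[...,1])<.5)).astype(np.uint8)
        k,l,s,ce=cv2.connectedComponentsWithStats(m)
        for i in range(1,k):
            if s[i,4]>15:
                q=W[l==i]; print(name,s[i],q.mean(0).round(3),q.min(0).round(3),q.max(0).round(3))
E
```

```text
scene 0.0016754027695291551
[ 166  196  216  144 5586] [293.00805585 264.2556391 ]
[208 179  13  21 182] [214.45054945 189.23626374]
[294 277  11  14  47] [299.27659574 283.76595745]
[305 272   4   4  15] [306.6 273.6]
((0.6002221703529358, 0.031202346086502075), (0.48676177859306335, 0.23275333642959595), 84.10581970214844) [[ 0.45946762 -0.19894095]
 [ 0.69099045 -0.22284274]
 [ 0.7409767   0.26134562]
 [ 0.5094539   0.28524745]]
rim [131 130  35  28 104] [ 0.511 -0.389  0.06 ] [ 0.447 -0.415  0.055] [ 0.557 -0.38   0.065]
rim [109 139  21  14  42] [ 0.55 -0.46  0.06] [ 0.547 -0.492  0.056] [ 0.554 -0.422  0.065]
rim [176 192  42  46 355] [ 0.636 -0.146  0.059] [ 0.571 -0.197  0.055] [ 0.675 -0.099  0.065]
rim [213 214  57  50 543] [ 0.637 -0.018  0.059] [ 0.582 -0.083  0.055] [0.688 0.021 0.065]
rim [304 215  20  15  87] [0.511 0.097 0.06 ] [0.504 0.073 0.055] [0.519 0.122 0.065]
rim [253 238  58  52 329] [0.648 0.082 0.06 ] [0.593 0.032 0.055] [0.699 0.136 0.065]
rim [437 248   9   4  18] [0.431 0.391 0.06 ] [0.427 0.381 0.055] [0.436 0.4   0.064]
rim [447 250  10  11  30] [0.433
[... 2037 characters left out ...]
 0.06 ] [ 0.439 -0.497  0.055] [ 0.547 -0.445  0.065]
tagtop [209 125   4   9  24] [0.404 0.425 0.085] [0.399 0.418 0.071] [0.412 0.431 0.099]
tagtop [217 125  22  14 166] [0.459 0.373 0.085] [0.424 0.359 0.07 ] [0.5   0.409 0.1  ]
tagtop [266 148   7  12  58] [0.56  0.206 0.08 ] [0.551 0.183 0.07 ] [0.57  0.235 0.091]
tagtop [255 169   8  14  49] [0.495 0.097 0.08 ] [0.486 0.074 0.07 ] [0.505 0.123 0.091]
tagtop [280 188   9  17  86] [ 0.536 -0.023  0.081] [ 0.527 -0.046  0.07 ] [0.546 0.003 0.091]
tagtop [268 218  10  17  77] [ 0.471 -0.131  0.08 ] [ 0.462 -0.155  0.07 ] [ 0.482 -0.103  0.09 ]
tagtop [302 332  64  25 457] [ 0.486 -0.49   0.083] [ 0.438 -0.498  0.07 ] [ 0.547 -0.438  0.098]
```

Tag A (lowest y, full bin) shows its bar and tag D (highest y, lone adapter) shows its ring, so both are wrong. Tags B and C are right. The hinges are at about A (0.497, -0.136) and D (0.533, 0.204), with the board yawed about -0.107. I'll do D first, from the bin side.

Emit:
move_arm(commands=[[0, 0, -0.05, -10, 40, 0, 255], [0, 0, -0.107, -22, 85, 0, 255], [0, 0, -0.107, -40, 130, 0, 255], [0, 0, -0.107, -55, 170, 0, 255], [0, 0, -0.107, -62, 196, 0, 255], [0, 0, -0.107, -62, 196, -40, 255], [0, 0, -0.107, -62, 196, -70, 255], [0, 0, -0.107, -62, 196, -70, 255], [0, 0, -0.107, -62, 196, -70, 255]], newtons=20)

```text
time: 1.0
eef_pos: [0.6119, 0.196, 0.1359]
tcp_rot: [0.038, 0.707, -0.038, 0.705]
contact_force: [0.5, -0.6, 0.5]
opening: -0.004
```

```bash
python3 - <<'E'
from h import *
for n in ['scene','side']:
    c=grab(n); cv2.imwrite(f'pics/{n}1.png',cv2.cvtColor(c['color'],cv2.COLOR_RGB2BGR))
a=cv2.imread('pics/side1.png')[60:280,200:400]
cv2.imwrite('pics/z1.png',cv2.resize(a,None,fx=2.7,fy=2.7,interpolation=cv2.INTER_CUBIC))
s=readout.get_state();print(s['time'],s['eef_pos'],s['contact_force'],s['opening'])
E
```

```text
1.1 [0.61379726 0.19608401 0.13869523] [-0.0083244  -0.65982292 -0.05297629] -0.002217827764005775
```

View pics/z1.png

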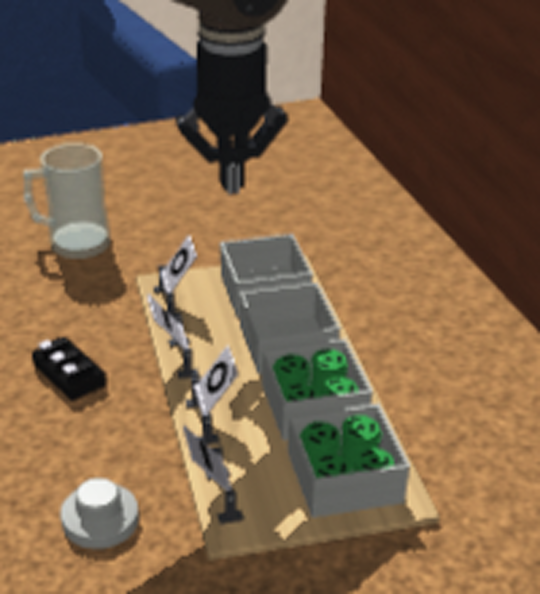

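The picture shows the shut fingers at about (232,185), above and behind tag D at (180,262). Tags B and C and the bystanders are undisturbed. Next I descend and push slowly towards the robot.

Emit:
move_arm(commands=[[0, 0, 0, 0, 0, -30, 255], [0, 0, 0, 0, 0, -62, 255], [0, 0, 0, 0, 0, -62, 255], [0, 0, 0, -10, 1, -62, 255], [0, 0, 0, -18, 2, -62, 255], [0, 0, 0, -26, 3, -62, 255], [0, 0, 0, -33, 4, -62, 255], [0, 0, 0, -40, 4, -62, 255], [0, 0, 0, -47, 5, -62, 255], [0, 0, 0, -54, 6, -62, 255], [0, 0, 0, -61, 7, -62, 255], [0, 0, 0, -67, 7, -62, 255]])

```text
time: 2.3
eef_pos: [0.5461, 0.2032, 0.0766]
tcp_rot: [0.038, 0.706, -0.038, 0.706]
contact_force: [0.3, 0.3, -0.5]
opening: -0.001
```

```bash
python3 - <<'E'
from h import *
for n in ['scene','side']:
    c=grab(n); cv2.imwrite(f'pics/{n}2.png',cv2.cvtColor(c['color'],cv2.COLOR_RGB2BGR))
a=cv2.imread('pics/side2.png')[60:280,200:400]
b=cv2.imread('pics/scene2.png')[120:340,150:400]
cv2.imwrite('pics/z2.png',np.hstack([cv2.resize(a,(390,429)),cv2.resize(b,(400,429))]))
s=readout.get_state();print(s['time'],s['eef_pos'],s['contact_force'],s['opening'])
E
```

```text
2.4 [0.54587333 0.20315488 0.07646579] [ 0.03668986 -0.03872458  1.35308187] -0.004077258098483443
```

View pics/z2.png

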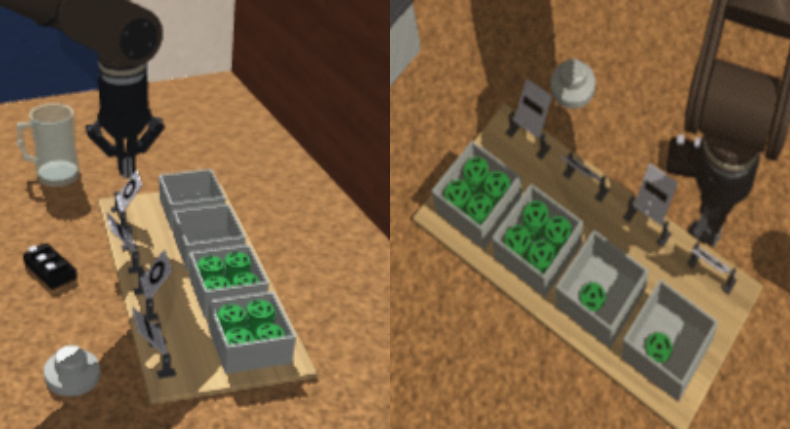

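```bash
python3 - <<'E'
from h import *
a=cv2.imread('pics/side2.png')[110:200,230:320]
b=cv2.imread('pics/scene2.png')[190:290,310:400]
cv2.imwrite('pics/z3.png',np.hstack([cv2.resize(a,(400,400),interpolation=2),cv2.resize(b,(360,400),interpolation=2)]))
for n in ['scene','side']:
    c=load(n);W=cloud(c);z=W[...,2]
    m=(z>.045)&(z<.13)&(W[...,0]>.45)&(W[...,0]<.6)&(W[...,1]>.16)&(W[...,1]<.25)
    q=W[m]
    for lo in np.arange(.045,.13,.01):
        k=q[(q[:,2]>=lo)&(q[:,2]<lo+.01)]
        if len(k): print(n,round(lo,3),len(k),k.min(0).round(3),k.max(0).round(3),np.median(k,0).round(3))
E
```

```text
scene 0.045 28 [0.525 0.177 0.045] [0.543 0.243 0.054] [0.535 0.211 0.047]
scene 0.055 9 [0.542 0.195 0.057] [0.548 0.234 0.065] [0.544 0.21  0.062]
scene 0.065 7 [0.548 0.188 0.068] [0.559 0.233 0.074] [0.551 0.222 0.071]
scene 0.075 20 [0.553 0.188 0.076] [0.562 0.232 0.085] [0.558 0.211 0.081]
scene 0.085 36 [0.56  0.183 0.086] [0.57  0.232 0.094] [0.566 0.207 0.089]
scene 0.095 2 [0.552 0.208 0.104] [0.554 0.209 0.105] [0.553 0.208 0.104]
scene 0.105 8 [0.545 0.202 0.107] [0.558 0.212 0.115] [0.552 0.21  0.109]
scene 0.115 12 [0.542 0.204 0.116] [0.562 0.212 0.124] [0.554 0.21  0.118]
scene 0.125 3 [0.548 0.209 0.126] [0.554 0.212 0.128] [0.553 0.21  0.127]
side 0.045 29 [0.526 0.176 0.045] [0.544 0.244 0.055] [0.539 0.206 0.049]
side 0.055 21 [0.543 0.185 0.056] [0.551 0.237 0.065] [0.546 0.209 0.06 ]
side 0.065 27 [0.546 0.183 0.065] [0.559 0.232 0.075] [0.552 0.204 0.07 ]
side 0.075 26 [0.555 0.184 0.075] [0.566 0.229 0.084] [0.56  0.203 0.08 ]
side 0.085 14 [0.563 0.184 0.085] [0.569 0.226 0.09 ] [0.565 0.206 0.088]
side 0.095 6 [0.538 0.189 0.102] [0.55  0.198 0.105] [0.544 0.191 0.103]
side 0.105 24 [0.531 0.187 0.107] [0.558 0.198 0.115] [0.543 0.194 0.111]
side 0.115 22 [0.531 0.187 0.116] [0.558 0.198 0.124] [0.545 0.194 0.12 ]
side 0.125 12 [0.533 0.188 0.125] [0.558 0.199 0.13 ] [0.544 0.192 0.128]
```

View pics/z3.png

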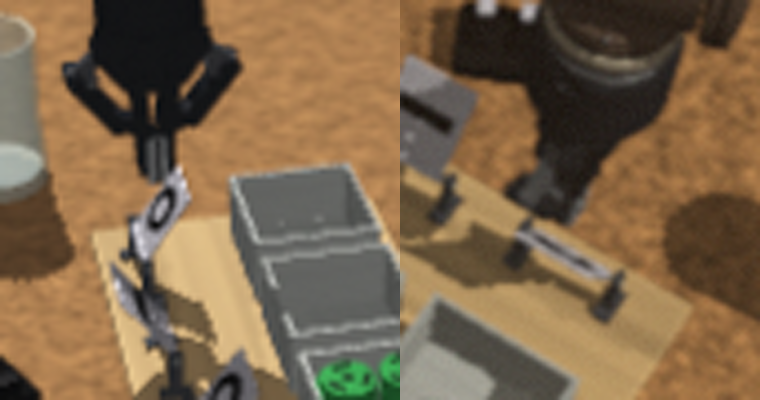

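The tip passed over the tag. Both cameras put the visible fingertip at z≈0.102 while the TCP reads 0.0765, so the tip is about 25 mm higher than stated. x and y agree. I'll back off, lower by that offset and check again before pushing.

Emit:
move_arm(commands=[[0, 0, 0, 20, -2, 10, 255], [0, 0, 0, 45, -4, 10, 255], [0, 0, 0, 66, -7, 0, 255], [0, 0, 0, 66, -7, -15, 255], [0, 0, 0, 66, -7, -25, 255], [0, 0, 0, 66, -7, -25, 255]])

```text
time: 3.0
eef_pos: [0.6088, 0.1959, 0.0481]
tcp_rot: [0.038, 0.708, -0.038, 0.704]
contact_force: [-0.7, -0.7, -0.6]
opening: 0.0
```

```bash
python3 - <<'E'
from h import *
s=readout.get_state();print(s['time'],s['eef_pos'],s['contact_force'],s['opening'],s['qpos'])
for n in ['scene','side']:
    c=grab(n); cv2.imwrite(f'pics/{n}3.png',cv2.cvtColor(c['color'],cv2.COLOR_RGB2BGR))
    W=cloud(c);z=W[...,2]
    m=(z>.063)&(z<.16)&(W[...,0]>.575)&(W[...,0]<.67)&(W[...,1]>.15)&(W[...,1]<.25)
    q=W[m]
    for lo in np.arange(.06,.13,.01):
        k=q[(q[:,2]>=lo)&(q[:,2]<lo+.01)]
        if len(k): print(n,round(lo,3),len(k),k.min(0).round(3),k.max(0).round(3),np.median(k,0).round(3))
a=cv2.imread('pics/side3.png')[90:190,230:330]
b=cv2.imread('pics/scene3.png')[190:290,310:400]
cv2.imwrite('pics/z4.png',np.hstack([cv2.resize(a,(400,400),interpolation=2),cv2.resize(b,(360,400),interpolation=2)]))
E
```

```text
3.0 [0.60877534 0.19589155 0.04807799] [-0.74633534 -0.70424877 -0.63836121] 0.00010220245258531274 [1.52466329e-01 3.81929850e-01 1.76765384e+00 1.13613904e-03
 9.97994810e-01 2.58839236e-01]
scene 0.06 19 [0.606 0.152 0.063] [0.669 0.249 0.065] [0.636 0.159 0.064]
scene 0.07 3 [0.615 0.199 0.072] [0.617 0.202 0.078] [0.615 0.201 0.077]
scene 0.08 10 [0.603 0.199 0.081] [0.622 0.205 0.09 ] [0.615 0.204 0.083]
scene 0.09 9 [0.603 0.2   0.091] [0.618 0.205 0.099] [0.616 0.203 0.094]
scene 0.1 3 [0.612 0.199 0.1  ] [0.619 0.204 0.107] [0.617 0.204 0.103]
scene 0.11 8 [0.597 0.2   0.114] [0.637 0.207 0.119] [0.62  0.205 0.116]
scene 0.12 27 [0.619 0.189 0.121] [0.643 0.205 0.13 ] [0.627 0.197 0.127]
scene 0.13 25 [0.602 0.192 0.13 ] [0.654 0.211 0.14 ] [0.633 0.201 0.136]
side 0.07 10 [0.603 0.184 0.074] [0.619 0.192 0.079] [0.608 0.186 0.077]
side 0.08 21 [0.596 0.182 0.082] [0.622 0.193 0.09 ] [0.607 0.185 0.086]
side 0.09 27 [0.596 0.18  0.09 ] [0.623 0.193 0.1  ] [0.608 0.186 0.096]
side 0.1 22 [0.596 0.179 0.101] [0.621 0.192 0.109] [0.608 0.185 0.106]
side 0.11 33 [0.58 0.18 0.11] [0.64  0.203 0.12 ] [0.612 0.186 0.116]
side 0.12 77 [0.575 0.176 0.12 ] [0.644 0.206 0.13 ] [0.614 0.185 0.126]
side 0.13 59 [0.575 0.176 0.13 ] [0.652 0.209 0.14 ] [0.622 0.183 0.135]
```

View pics/z4.png

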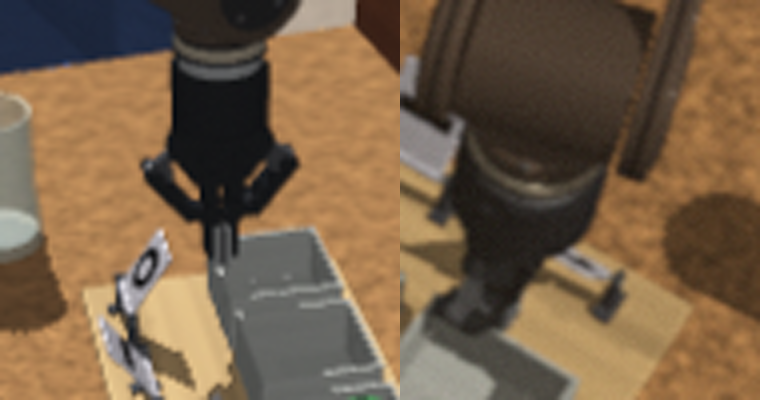

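The tip is now at z≈0.073 and centred on x≈0.609, ±13 mm thick, on the bin side of tag D. Next is the slow push.

Emit:
move_arm(commands=[[0, 0, 0, -10, 1, 0, 255], [0, 0, 0, -20, 2, 0, 255], [0, 0, 0, -26, 3, 0, 255], [0, 0, 0, -32, 3, 0, 255], [0, 0, 0, -38, 4, 0, 255], [0, 0, 0, -44, 5, 0, 255], [0, 0, 0, -50, 5, 0, 255], [0, 0, 0, -56, 6, 0, 255], [0, 0, 0, -62, 7, 0, 255], [0, 0, 0, -67, 7, 0, 255], [0, 0, 0, -72, 8, 0, 255], [0, 0, 0, -72, 8, 0, 255]])

```text
time: 4.3
eef_pos: [0.5377, 0.2044, 0.0504]
tcp_rot: [0.038, 0.707, -0.037, 0.705]
contact_force: [-0.1, -0.1, 0.1]
opening: -0.003
```

```bash
python3 - <<'E'
from h import *
s=readout.get_state();print(s['time'],s['eef_pos'],s['contact_force'])
for n in ['scene','side']:
    c=grab(n); cv2.imwrite(f'pics/{n}4.png',cv2.cvtColor(c['color'],cv2.COLOR_RGB2BGR))
a=cv2.imread('pics/side4.png')[90:190,230:330]
b=cv2.imread('pics/scene4.png')[190:290,310:400]
cv2.imwrite('pics/z5.png',np.hstack([cv2.resize(a,(400,400),interpolation=2),cv2.resize(b,(360,400),interpolation=2)]))
E
```

```text
4.3 [0.53772273 0.20441295 0.05040569] [-0.12628225 -0.08097281  0.08444866]
```

View pics/z5.png

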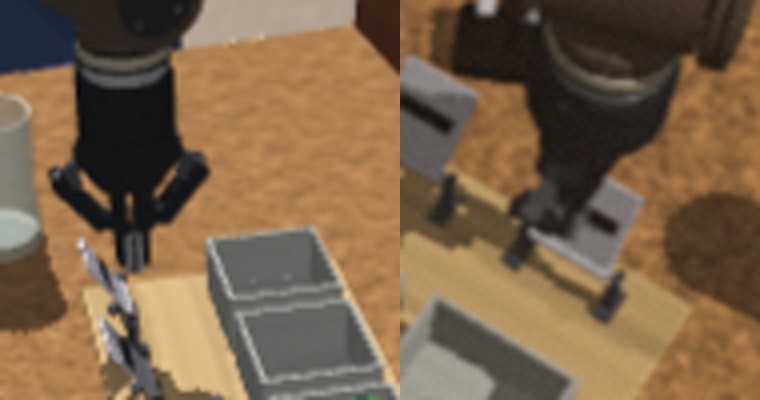

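Tag D now lies tipped to the robot with its bar up: the plate is at about (590,225) in the right half, clear of the finger. Now up and over to the robot side of tag A.

Emit:
move_arm(commands=[[0, 0, 0, 12, -1, 10, 255], [0, 0, 0, 12, -1, 50, 255], [0, 0, 0, 10, -5, 95, 255], [0, 0, 0, 0, -45, 105, 255], [0, 0, 0, -15, -90, 105, 255], [0, 0, 0, -30, -135, 105, 255], [0, 0, 0, -50, -180, 105, 255], [0, 0, 0, -70, -225, 105, 255], [0, 0, 0, -90, -270, 105, 255], [0, 0, 0, -105, -310, 105, 255], [0, 0, 0, -105, -333, 105, 255], [0, 0, 0, -105, -333, 105, 255]])

```text
time: 5.6
eef_pos: [0.4335, -0.1314, 0.1563]
tcp_rot: [0.039, 0.706, -0.039, 0.706]
contact_force: [0.2, 0.5, -0.6]
opening: 0.003
```

Emit:
move_arm(commands=[[0, 0, 0, 0, 0, 0, 255], [0, 0, 0, 0, 0, 0, 255]])

```text
time: 5.8
eef_pos: [0.4338, -0.1308, 0.1563]
tcp_rot: [0.039, 0.706, -0.039, 0.706]
contact_force: [-0.7, 0.1, -0.4]
opening: 0.004
```

```bash
python3 - <<'E'
from h import *
s=readout.get_state();print(s['time'],s['eef_pos'],s['contact_force'])
for n in ['scene','side']:
    c=grab(n); cv2.imwrite(f'pics/{n}5.png',cv2.cvtColor(c['color'],cv2.COLOR_RGB2BGR))
    W=cloud(c);z=W[...,2]
    m=(z>.04)&(z<.3)&(W[...,0]>.35)&(W[...,0]<.535)&(W[...,1]>-.22)&(W[...,1]<-.07)
    q=W[m]
    for lo in np.arange(.04,.24,.01):
        k=q[(q[:,2]>=lo)&(q[:,2]<lo+.01)]
        if len(k): print(n,round(lo,3),len(k),k.min(0).round(3),k.max(0).round(3),np.median(k,0).round(3))
a=cv2.imread('pics/side5.png')[60:280,200:400]
b=cv2.imread('pics/scene5.png')[120:340,150:400]
cv2.imwrite('pics/z6.png',np.hstack([cv2.resize(a,(390,429)),cv2.resize(b,(400,429))]))
E
```

```text
5.8 [ 0.43380019 -0.13081547  0.15632797] [-0.71862897  0.11136977 -0.37243205]
scene 0.04 219 [ 0.357 -0.166  0.04 ] [ 0.508 -0.098  0.05 ] [ 0.395 -0.122  0.043]
scene 0.05 78 [ 0.482 -0.162  0.05 ] [ 0.498 -0.099  0.06 ] [ 0.49  -0.135  0.055]
scene 0.06 76 [ 0.476 -0.156  0.06 ] [ 0.493 -0.106  0.07 ] [ 0.484 -0.13   0.065]
scene 0.07 89 [ 0.468 -0.155  0.07 ] [ 0.485 -0.106  0.08 ] [ 0.477 -0.128  0.075]
scene 0.08 76 [ 0.463 -0.156  0.08 ] [ 0.477 -0.105  0.09 ] [ 0.47  -0.129  0.085]
scene 0.09 22 [ 0.463 -0.151  0.09 ] [ 0.471 -0.105  0.095] [ 0.467 -0.129  0.092]
scene 0.18 10 [ 0.426 -0.129  0.181] [ 0.443 -0.121  0.19 ] [ 0.438 -0.123  0.187]
scene 0.19 29 [ 0.43  -0.14   0.191] [ 0.449 -0.121  0.2  ] [ 0.445 -0.127  0.195]
scene 0.2 29 [ 0.43  -0.143  0.2  ] [ 0.45  -0.121  0.209] [ 0.442 -0.127  0.204]
scene 0.21 24 [ 0.426 -0.13   0.21 ] [ 0.451 -0.121  0.22 ] [ 0.44  -0.124  0.214]
scene 0.22 28 [ 0.411 -0.148  0.22 ] [ 0.463 -0.119  0.23 ] [ 0.436 -0.122  0.227]
scene 0.23 79 [ 0.402 -0.144  0.23 ] [ 0.472 -0.117  0.24 ] [ 0.447 -0.124  0.235]
side 0.04 103 [ 0.358 -0
[... 259 characters left out ...]
[ 0.482 -0.105  0.079] [ 0.476 -0.132  0.074]
side 0.08 40 [ 0.462 -0.153  0.08 ] [ 0.473 -0.104  0.09 ] [ 0.467 -0.131  0.086]
side 0.09 1 [ 0.463 -0.139  0.09 ] [ 0.463 -0.139  0.09 ] [ 0.463 -0.139  0.09 ]
side 0.18 22 [ 0.421 -0.144  0.181] [ 0.444 -0.135  0.19 ] [ 0.431 -0.142  0.187]
side 0.19 41 [ 0.42  -0.144  0.19 ] [ 0.447 -0.127  0.2  ] [ 0.432 -0.14   0.195]
side 0.2 41 [ 0.42  -0.144  0.2  ] [ 0.445 -0.134  0.21 ] [ 0.432 -0.141  0.206]
side 0.21 39 [ 0.42  -0.144  0.21 ] [ 0.446 -0.124  0.219] [ 0.433 -0.14   0.215]
side 0.22 76 [ 0.402 -0.149  0.22 ] [ 0.463 -0.124  0.23 ] [ 0.436 -0.143  0.226]
side 0.23 155 [ 0.394 -0.149  0.23 ] [ 0.471 -0.119  0.24 ] [ 0.436 -0.141  0.235]
```

View pics/z6.png

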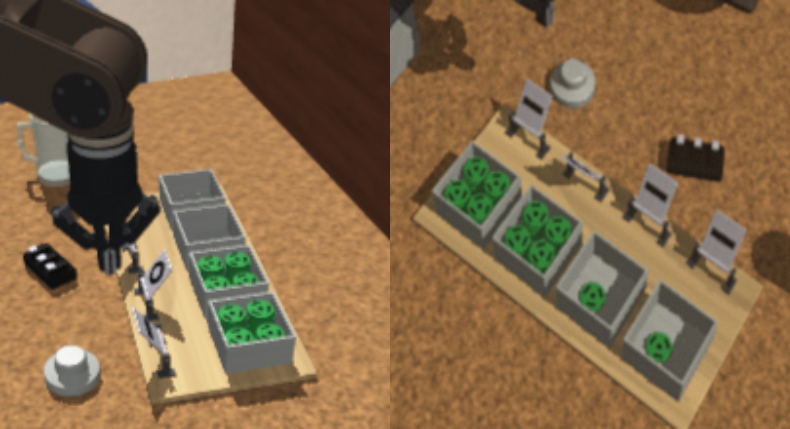

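Tag D is settled with its bar up at (720,240), and C and B are unchanged. The finger tip is at z≈0.181, x 0.420–0.446, and tag A's free edge is at x≈0.462. I can descend; the 40 mm clamp stays well below.

Emit:
move_arm(commands=[[0, 0, 0, 0, 0, -35, 255], [0, 0, 0, 0, 0, -70, 255], [0, 0, 0, 0, 0, -95, 255], [0, 0, 0, 0, 0, -107, 255], [0, 0, 0, 0, 0, -107, 255], [0, 0, 0, 0, 0, -107, 255]])

```text
time: 6.5
eef_pos: [0.4346, -0.1304, 0.0501]
tcp_rot: [0.038, 0.706, -0.039, 0.706]
contact_force: [0.1, -0.2, 0.6]
opening: -0.005
```

```bash
python3 - <<'E'
from h import *
s=readout.get_state();print(s['time'],s['eef_pos'],s['contact_force'])
c=grab('side'); cv2.imwrite('pics/side6.png',cv2.cvtColor(c['color'],cv2.COLOR_RGB2BGR))
a=cv2.imread('pics/side6.png')[150:300,200:350]
cv2.imwrite('pics/z7.png',cv2.resize(a,(500,500),interpolation=2))
E
```

```text
6.5 [ 0.43464394 -0.13043722  0.05010176] [ 0.10649485 -0.19256715  0.59575183]
```

View pics/z7.png

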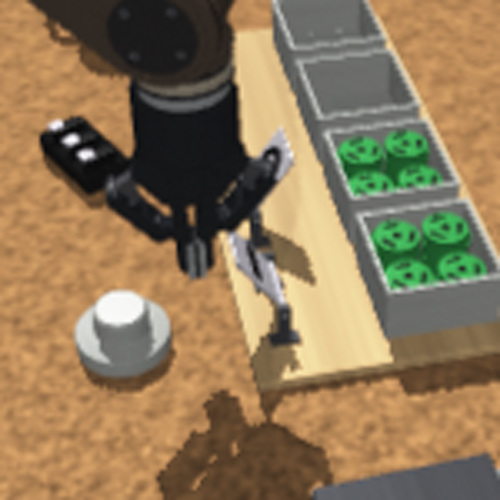

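The finger tip at about (197,272) stands on the robot side of tag A, whose plate runs from (235,235) to (280,295), and it is clear of the clamp. Now the push towards the bin.

Emit:
move_arm(commands=[[0, 0, 0, 8, -1, 0, 255], [0, 0, 0, 14, -2, 0, 255], [0, 0, 0, 20, -2, 0, 255], [0, 0, 0, 26, -3, 0, 255], [0, 0, 0, 32, -3, 0, 255], [0, 0, 0, 38, -4, 0, 255], [0, 0, 0, 44, -5, 0, 255], [0, 0, 0, 50, -5, 0, 255], [0, 0, 0, 56, -6, 0, 255], [0, 0, 0, 62, -7, 0, 255], [0, 0, 0, 63, -7, 0, 255], [0, 0, 0, 63, -7, 0, 255]])

```text
time: 7.75
eef_pos: [0.4982, -0.1378, 0.0506]
tcp_rot: [0.038, 0.705, -0.039, 0.707]
contact_force: [0.1, -1.4, 0.4]
opening: 0.005
```

```bash
python3 - <<'E'
from h import *
s=readout.get_state();print(s['time'],s['eef_pos'],s['contact_force'])
c=grab('side'); cv2.imwrite('pics/side7.png',cv2.cvtColor(c['color'],cv2.COLOR_RGB2BGR))
a=cv2.imread('pics/side7.png')[150:300,200:350]
cv2.imwrite('pics/z8.png',cv2.resize(a,(500,500),interpolation=2))
E
```

```text
7.75 [ 0.49819391 -0.13778943  0.05061832] [ 0.08716469 -1.39897505  0.41012841]
```

View pics/z8.png

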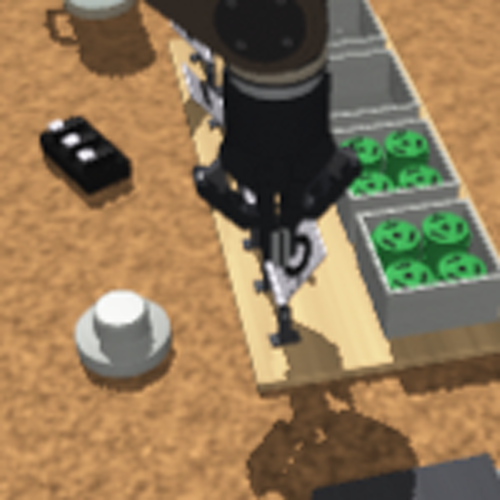

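Tag A now leans towards its bin with its ring up, at about (300,255). I'll back off and rise well clear.

Emit:
move_arm(commands=[[0, 0, 0, -12, 1, 3, 255], [0, 0, 0, -25, 3, 15, 255], [0, 0, 0, -30, 3, 50, 255], [0, 0, 0, -30, 3, 95, 255], [0, 0, 0, -30, 0, 140, 255], [0, 0, 0, -30, -30, 180, 255], [0, 0, 0, -30, -75, 200, 255], [0, 0, 0, -30, -120, 200, 255], [0, 0, 0, -30, -150, 200, 255], [0, 0, 0, -30, -150, 200, 255]])

```text
time: 8.8
eef_pos: [0.4665, -0.2906, 0.2505]
tcp_rot: [0.039, 0.705, -0.041, 0.706]
contact_force: [-0.4, 0.2, 0.7]
opening: 0.001
```

```bash
python3 - <<'E'
from h import *
s=readout.get_state();print(s['time'],s['eef_pos'],s['contact_force'])
for n in ['scene','side']:
    c=grab(n); cv2.imwrite(f'pics/{n}8.png',cv2.cvtColor(c['color'],cv2.COLOR_RGB2BGR))
    W=cloud(c);z=W[...,2]
    for t,y in zip('ABCD',[-.136,-.021,.094,.207]):
        m=(z>.08)&(z<.095)&(W[...,0]>.4)&(W[...,0]<.6)&(abs(W[...,1]-y)<.035); hx=.499+(y+.136)*.107
        q=W[m]; print(n,t,len(q),(np.median(q,0)[0]-hx).round(3) if len(q) else None)
a=cv2.imread('pics/side8.png')[60:280,200:400]
b=cv2.imread('pics/scene8.png')[120:340,150:400]
cv2.imwrite('pics/z9.png',np.hstack([cv2.resize(a,(390,429)),cv2.resize(b,(400,429))]))
E
```

```text
8.8 [ 0.46652834 -0.29059493  0.25050408] [-0.43896015  0.1852154   0.66520714]
scene A 35 0.031
scene B 41 0.031
scene C 117 -0.031
scene D 128 -0.032
side A 57 0.03
side B 4 0.024
side C 22 -0.034
side D 22 -0.034
```

View pics/z9.png

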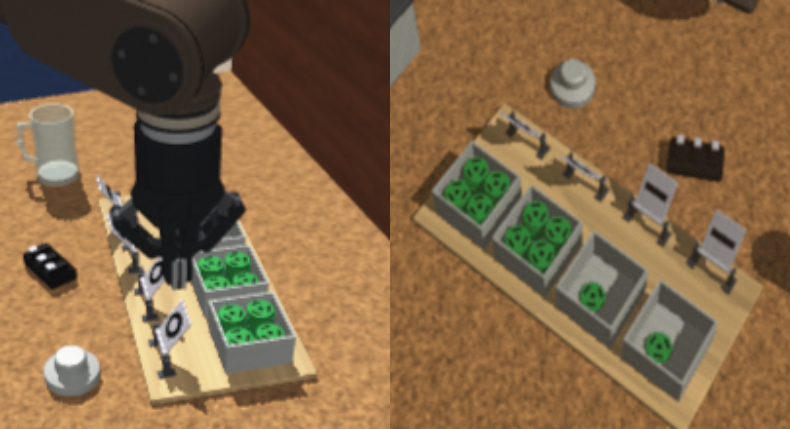

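A and B rest towards their full bins with the ring up, and C and D rest away from theirs with the bar up. The arm is clear and the bystanders are unmoved, so I'm handing in.

```bash
python3 -c "
from plant import ctrl; print(ctrl.sign_off())"
```

```text
the job is handed in; nothing more can be done
None
```

All four tags now show the right face, and I handed the job in at about 9 s of the 38 s allowed. The sign-off gave no verdict.

**What I moved:** Only two tags were wrong, and I pushed each over with the shut fingertips.
- **Highest y, lone adapter:** pushed from ring up to bar up.
- **Lowest y, full bin:** pushed from bar up to ring up.

I did not touch the two middle tags, which were already right.

**Last checks:**
- **Tags:** Camera depth put the free edges of both full-bin tags about 31 mm to the bin side of their hinges. The edges of both lone-adapter tags were about 31–34 mm to the robot side. That matches the tags resting on their stops. One side-view figure was lower, 24 mm for the second tag from the low-y end, but it came from only 4 pixels and the scene camera gave 31 mm.
- **Force:** The wrist force readings stayed around 1 N whenever I checked. I did not read contact force on the tags directly.
- **Bystanders:** The stein, clamp and holder looked unmoved in the last pictures, though I did not measure them. The lidded bin was almost entirely outside the last close-ups, but the arm never worked near it.
- **Arm:** It was clear of everything at hand-in.

**What disagreed:** My first push at the highest-y tag passed over it without touching. Both cameras showed the real fingertip about 25 mm higher than the reported tool height. I lowered by that amount, checked again, and both pushes then worked.

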